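# Fold out the bench hook and hang the bangle

## Task

Swing the steel hook that is folded flat against the upright wooden panel fully out, until it stands about square to the panel, and then hang the brass bangle on it, so that the bangle dangles freely from the hook's arm; let go and wait until it has stopped swinging. Leave the loupe, the tin and the hammer where they are.

Things in the scene. Friction and masses are not known exactly. Their poses are not given: they have to be found in the camera images.
- hook (a joint): Angle of the folding hook in rad: 0 = folded flat along the panel, 1.57 = its stop, square to the panel. It turns about an upright hinge, clockwise seen from above as it opens, with light even friction (about 0.05 N m, half a newton at the tip), no spring or latch; it stays where it is left. It starts between 0 and 0.25.
- hook_tip (a point): Top centre of the hook's upturned tip: an upright round steel rod 10 mm in diameter at the free end of the arm. Its top is 200 mm above the bench, 34 mm above the arm's upper edge and 40 mm above the panel's top edge, so it can be pinched from above over the panel. Moves with the hook: its x axis points from the tip along the arm to the hinge, z up.
- hook_hinge (a point): Point on the hook's upright hinge axis, at the height of the arm's upper edge (166 mm above the bench). The arm is a flat steel bar 6 mm thick and 16 mm high, running level from here 110 mm to the centre of the tip rod. Axes as hook_tip (x points away from the tip); turns with the hook. The hinge barrel is 14 mm in diameter and ends 2 mm above the arm.
- panel: Fixed upright plywood panel 200 mm wide (its x), 18 mm thick (its y), top edge 160 mm above the bench, on a foot 220 x 110 x 12 mm; origin at the centre of the underside. The hook is on the face that looks along the panel's +y: hinge axis at x = +55 mm, y = +23 mm. Folded, the arm points along the panel's -x, its centre line 14 mm off the face; open, it points along +y.
- bangle_mid (a point): Centre of the brass bangle, a stiff plain round ring that lies flat on the bench: outside diameter 84 mm, inside 68 mm (wall 8 mm), 18 mm wide along its axis (its z, upright at the start); this point starts 9 mm above the bench. About 0.12 kg. Once hung it may swing for two or three seconds.
- loupe_mid (a point): Bystander: centre of a black eye loupe with a brass rim standing on end, 46 mm in diameter, 48 mm high.
- tin_mid (a point): Bystander: centre of a low round metal tin, 68 mm in diameter, 50 mm high.
- hammer: Bystander: small hammer lying on the bench, about 220 mm long along its x, head (78 mm across, along its y) at +x, 26 mm high; origin at the middle of its underside.
Mind the look-alikes: they are no part of the job. Of the things shaped like the part that bears bangle_mid, the brass one is meant.

How it is judged:
By the outcome, as a careful person would: the job done as asked, in the order asked, and still so for the second after the job is handed in, with the robot touching nothing.
It also fails if it takes over 64 s, if anything falls off the work surface, if the arm or the gripper's body presses on something with over 40 N, if the wrist force passes 120 N, or if a joint passes its speed limit or range.

## Robot

A 6-joint arm with a two-finger parallel gripper is mounted at the origin on the work surface. World frame = base frame: x ahead of the robot, y to its left, z up, the work surface at z = 0. Lengths are in m, angles in rad, forces in N, time in s.
With the tool pointing down it reaches from about 0.4 to 0.925 m from the base axis. Payload 12.5 kg.
Tool frame: the origin (TCP) lies on the centre line of the jaws, within the pads' length; the fingertips stand 17 mm ahead of it and the grasp point (between the pads) lies 2 mm behind it; z points along the fingers, y is the line along which they close (so a half turn about z gives the same grasp; the last joint's range is limited). The gripper opens to 95 mm and grips with 3 to 60 N. Pads are 20 mm wide; open, the fingers measure 119 mm over their backs; the gripper's body (75 mm by 180 mm) begins 59 mm behind the grasp point.
Start: joints at [-1.271, 0.491, 1.559, -0, 1.092, -0.106], TCP at [0.247, -0.574, 0.232] pointing down, gripper open.
Joint ranges: [-3.1, 3.1], [-0.84, 2.19], [0.05, 2.79], [-1.13, 4.28], [0.06, 2.93], [-2.69, 2.69]. Speed limits (rad/s): [2.22, 2.22, 2.79, 3.14, 3.14, 3.14].

## Interface

Orientations are given as a rotation vector (axis times angle).
In Python, from workcell import robot gives the robot as it stands. Calls block until the motion is done:
- robot.reach(position, orientation): joint-space move of the TCP to a pose.
- robot.line_to(position, feed=0.15, rotation=None, contact_N=None): straight line of the TCP; rotation=None keeps the orientation; feed is the mean speed in m/s. With contact_N (N) it stops when the force on the tool has changed by that much, and returns True; else False.
- robot.move_joints(angles): joint-space move.
- robot.release() and robot.grasp(): open the fingers fully, or close them until they stop; the grip force is fixed at half the most.
- robot.sleep(seconds).
- robot.inverse_kinematics(position, orientation): joint angles nearest the present ones, or None.
- robot.camera(name): name is "side" or "top" or "wrist"; returns a dict with "image" (400x640x3 uint8, red, green, blue), "K" (3x3 intrinsics, pixels), "world_to_cam" (4x4, takes a point from world to camera coordinates). Camera axes: x right, y up, looking along -z (the intrinsics and any distortion apply to the point x, -y, -z); pixel columns grow to the right and rows downward; lengths in m; the calibration is good to about 2 mm. A picture is of the moment at which its call begins. There is no depth.
A pose or a line that the arm cannot do raises robot.MotionError and nothing moves.
- robot.hand_in(): hands the job in; it is judged then, once.
Readings, each from a call of its own:
- robot.current_clock(): time.
- robot.current_joints(): joint angles.
- robot.current_joint_velocities(): joint speeds.
- robot.current_joint_efforts(): joint torques, N m.
- robot.current_tool_pos(): TCP position.
- robot.current_ee_rot(): TCP orientation.
- robot.current_ft_force(): force on the tool from outside, world axes, zero at the start.
- robot.current_wrist_torque(): the same for the moment, N m.
- robot.current_width(): finger opening in m.
- robot.current_grip_force(): force on a finger pad.
Only numpy, scipy, OpenCV 4.12 (cv2) and the standard library are available. Lean on these libraries where they do the work, as an engineer would, in place of code of your own. Each camera call takes 0.05 s, during which the arm holds its last target. There are 200 camera calls.

## Working session

There is one attempt and no reset: what is moved stays moved. The work goes in short steps, each a Python script; the robot and the scene stay as the last script left them, time stands still between calls to the robot, and variables do not carry over. Pictures are saved under pics/ and viewed, at most 10 in all, crops included, and the job is handed in when it is done.

```bash
ls; mkdir -p pics; python3 - <<'E'
from workcell import robot
import cv2,numpy as np
for n in ("top","side"):
    c=robot.camera(n); cv2.imwrite(f"pics/{n}0.png",c["image"][...,::-1]); np.savez(f"{n}0.npz",**{k:c[k] for k in("image","K","world_to_cam")})
    print(n,c.keys(),c["K"].round(1).tolist(),c["world_to_cam"].round(3).tolist())
E
```

```text
pics
top dict_keys(['image', 'K', 'world_to_cam']) [[433.5, 0.0, 316.9], [0.0, 433.5, 193.0], [0.0, 0.0, 1.0]] [[0.022, -1.0, 0.009, 0.035], [0.998, 0.023, 0.052, -0.551], [-0.052, 0.008, 0.999, -1.131], [0.0, 0.0, 0.0, 1.0]]
side dict_keys(['image', 'K', 'world_to_cam']) [[400.0, 0.0, 324.4], [0.0, 400.0, 194.3], [0.0, 0.0, 1.0]] [[-0.767, -0.642, 0.007, 0.465], [0.404, -0.475, 0.782, -0.292], [-0.498, 0.602, 0.624, -0.782], [0.0, 0.0, 0.0, 1.0]]
```

View pics/top0.png

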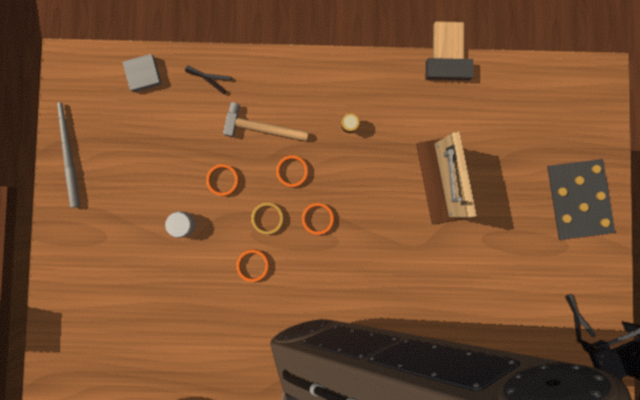

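View pics/side0.png

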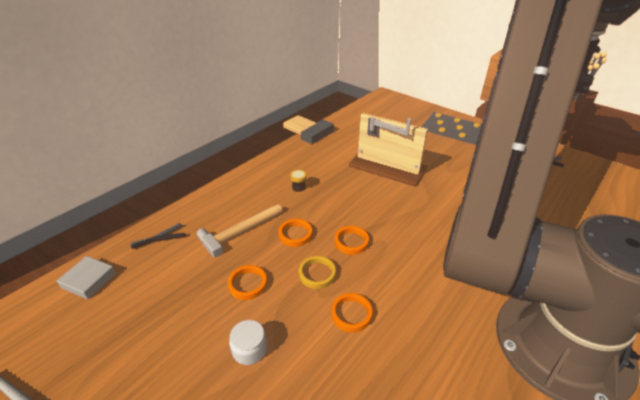

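The top view shows the brass bangle at (268,218) among four orange look-alikes. The panel is at about (455,175) with its hook face toward image left (+y). In the side view the bangle is at (318,272) and the hook at (390,125). Next I'll zoom in on the hook.

```bash
cat > h.py <<'E'
import numpy as np, cv2
def ray(c,u,v):
    K=c["K"];T=np.array(c["world_to_cam"]);d=np.array([(u-K[0,2])/K[0,0],-(v-K[1,2])/K[1,1],-1.])
    R=T[:3,:3]; return -R.T@T[:3,3], R.T@d
def on_z(c,u,v,z):
    o,d=ray(c,u,v); return o+d*(z-o[2])/d[2]
def proj(c,p):
    K=c["K"];T=np.array(c["world_to_cam"]);q=T[:3,:3]@np.array(p)+T[:3,3]
    return np.array([K[0,0]*q[0]/-q[2]+K[0,2],K[1,1]*-q[1]/-q[2]+K[1,2]])
def brass(c,lo=(18,90,60),hi=(32,255,255)):
    return cv2.inRange(cv2.cvtColor(np.ascontiguousarray(c["image"]),cv2.COLOR_RGB2HSV),lo,hi)
E
python3 - <<'E'
import numpy as np,cv2
from h import *
t=np.load("top0.npz");s=np.load("side0.npz")
a=cv2.resize(t["image"][120:230,410:520],(480,480),interpolation=cv2.INTER_CUBIC)
b=cv2.resize(s["image"][105:185,345:435],(315,280),interpolation=cv2.INTER_CUBIC)
im=np.zeros((480,800,3),np.uint8);im[:,:480]=a;im[:280,485:800]=b
cv2.imwrite("pics/zoom.png",im[...,::-1])
for n,c,(u,v) in(("top",t,(268,218)),("side",s,(318,272))):
    m=brass(c);k=np.zeros_like(m);k[v-28:v+28,u-28:u+28]=255
    m&=k;p=cv2.findNonZero(m);(x,y),r=cv2.minEnclosingCircle(p)
    h=cv2.convexHull(p);M=cv2.moments(h);cx,cy=M["m10"]/M["m00"],M["m01"]/M["m00"]
    print(n,len(p),(x,y),r,(cx,cy),on_z(c,cx,cy,.012))
E
```

```text
top 249 (266.81707763671875, 217.77642822265625) 15.916609764099121 (266.88866622133156, 218.00578935649074) [0.48162448 0.17723905 0.012     ]
side 565 (317.0201721191406, 271.56854248046875) 18.590373992919922 (316.7799575821845, 271.68239660657474) [0.47788058 0.18036522 0.012     ]
```

View pics/zoom.png

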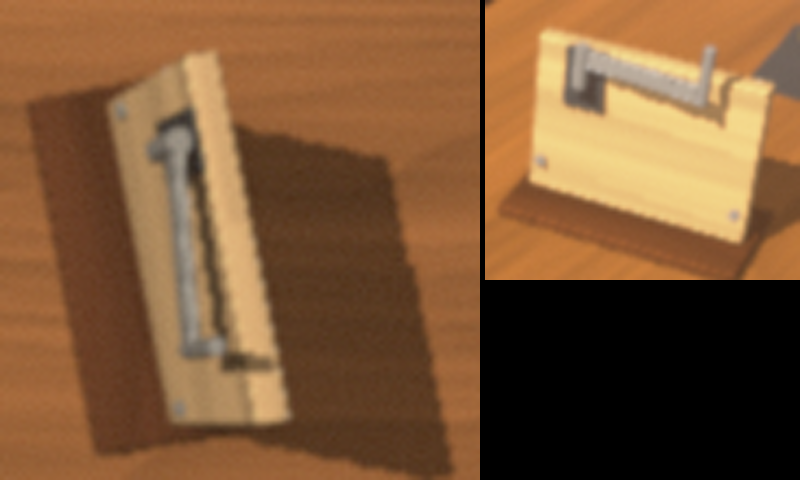

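The zoom shows the hook folded along the panel's left (+y) face. The hinge barrel is at the top image end and the upturned tip top is at zoom (222,346), which is image (461,199). In the side view the tip top is at (410,118). The panel's top edge corners are clear too.

```bash
python3 - <<'E'
import numpy as np
from h import *
t=np.load("top0.npz");s=np.load("side0.npz")
f=lambda x,y:(410+x/4.364,120+y/4.364)
g=lambda x,y:(345+(x-485)/3.5,105+y/3.5)
P=[on_z(t,*f(*q),.16) for q in((187,57),(217,52),(288,418),(252,422))]
print(np.round(P,4)); print([np.linalg.norm(P[i]-P[(i+1)%4]).round(4) for i in range(4)])
c=np.mean(P,0);e=(P[0]+P[1]-P[2]-P[3]);e/=np.linalg.norm(e);n=np.array([-e[1],e[0],0])
print("centre",c,"yaw",np.arctan2(e[1],e[0]))
print("hinge pred",c+.055*e+.023*n,"folded tip",c-.055*e+.023*n)
print("hinge top",on_z(t,*f(181,134),.168),on_z(s,*g(580,47),.168))
print("tip top",on_z(t,*f(220,346),.2),"side",on_z(s,*g(711,48),.2))
print("panel side corners",on_z(s,*g(545,30),.16),on_z(s,*g(774,84),.16))
E
```

```text
[[ 0.6897 -0.2654  0.16  ]
 [ 0.6928 -0.2814  0.16  ]
 [ 0.4985 -0.32    0.16  ]
 [ 0.4959 -0.3009  0.16  ]]
[np.float64(0.0163), np.float64(0.1981), np.float64(0.0192), np.float64(0.197)]
centre [ 0.59420841 -0.2919011   0.16      ] yaw 0.18870653440542492
hinge pred [ 0.6439175  -0.25899203  0.16      ] folded tip [ 0.53587025 -0.27962677  0.16      ]
hinge top [ 0.64697393 -0.25983106  0.168     ] [ 0.64002901 -0.25206936  0.168     ]
tip top [ 0.53391923 -0.27011974  0.2       ] side [ 0.52964708 -0.26494549  0.2       ]
panel side corners [ 0.68808931 -0.27076612  0.16      ] [ 0.49490417 -0.31483322  0.16      ]
```

```bash
cat >> h.py <<'E'
from scipy.spatial.transform import Rotation as Ro
yaw=.189; e=np.array([np.cos(yaw),np.sin(yaw),0]); n=np.array([-e[1],e[0],0]); Z=np.array([0,0,1.])
H=np.array([.644,-.257,0]); B=np.array([.480,.179,0])
def rot(y,z):
    y=np.array(y,float)/np.linalg.norm(y); return Ro.from_matrix(np.c_[np.cross(y,z),y,z]).as_rotvec()
d=lambda th:-e*np.cos(th)+n*np.sin(th)
tan=lambda th:e*np.sin(th)+n*np.cos(th)
def tip(th,z=.189): return H+.11*d(th)+z*Z
E
python3 - <<'E'
from workcell import robot
from h import *
ik=lambda p,r:(lambda q:None if q is None else np.round(q,2).tolist())(robot.inverse_kinematics(p,r))
for s in(1,-1):
    print("tip",s,[ik(tip(th),rot(s*tan(th),-Z)) for th in(.1,.8,1.57)])
for az in(-135,160):
    a=np.array([np.cos(np.radians(az)),np.sin(np.radians(az)),0])
    for s in(1,-1): print("pick",az,s,ik(B+.038*a+.02*Z,rot(s*a,-Z)))
# hang: grip point at side g*e of ring centre, tool y=s*e, tool pitched down by ph
for ph in(0,.3,.6):
  z=-n*np.cos(ph)-Z*np.sin(ph)
  for g in(1,-1):
    for s in(1,-1): print("hang",ph,g,s,[ik(H+n*L+h*Z+g*.038*e,rot(s*e,z)) for L,h in((.22,.3),(.2,.175),(.075,.175),(.075,.132))])
E
```

```text
tip 1 [[-0.57, 0.5, 1.68, -0.0, 0.97, -2.23], [-0.45, 0.48, 1.7, -0.0, 0.96, -1.41], [-0.34, 0.56, 1.56, -0.0, 1.02, -0.53]]
tip -1 [[-0.57, 0.5, 1.68, -0.0, 0.97, 0.91], [-0.45, 0.48, 1.7, 0.0, 0.96, 1.73], [-0.34, 0.56, 1.56, -0.0, 1.02, 2.61]]
pick -135 1 [0.19, 0.64, 2.09, -0.0, 0.41, 2.54]
pick -135 -1 [0.19, 0.64, 2.09, -0.0, 0.41, -0.6]
pick 160 1 [0.27, 0.64, 2.08, -0.0, 0.42, -2.52]
pick 160 -1 [0.27, 0.64, 2.08, 0.0, 0.42, 0.62]
hang 0 1 1 [None, None, None, None]
hang 0 1 -1 [None, None, None, None]
hang 0 -1 1 [None, None, None, None]
hang 0 -1 -1 [None, None, None, None]
hang 0.3 1 1 [None, None, None, None]
hang 0.3 1 -1 [None, None, None, None]
hang 0.3 -1 1 [None, None, None, None]
hang 0.3 -1 -1 [None, None, None, None]
hang 0.6 1 1 [[0.17, 0.53, 1.61, -1.05, 1.25, 0.48], None, None, None]
hang 0.6 1 -1 [[0.17, 0.53, 1.61, -1.05, 1.25, -2.66], None, None, None]
hang 0.6 -1 1 [[0.17, 0.43, 1.8, -1.08, 1.21, 0.56], None, None, None]
hang 0.6 -1 -1 [[0.17, 0.43, 1.8, -1.08, 1.21, -2.58], None, None, None]
```

The arm cannot point the tool at −y, so I'll hang the bangle with the tool down: lower it over the tip, just outboard, and let it drop. First I open the hook with a pinch.

```bash
python3 - <<'E'
from workcell import robot
from h import *
th0=.1
robot.reach(tip(th0,.255),rot(tan(th0),-Z)); print(robot.current_clock())
print(robot.line_to(tip(th0),feed=.1,contact_N=8)); robot.grasp(); print("w",robot.current_width(),robot.current_tool_pos())
for th in np.linspace(.25,1.5,6): robot.line_to(tip(th),feed=.12,rotation=rot(tan(th),-Z))
print("stop",robot.line_to(tip(1.6),feed=.05,rotation=rot(tan(1.6),-Z),contact_N=8))
print(robot.current_tool_pos(),robot.current_width(),robot.current_ft_force(),tip(1.57))
robot.release(); p=np.array(robot.current_tool_pos()); robot.line_to(p+[0,0,.09],feed=.15)
print(robot.current_clock())
c=robot.camera("wrist"); cv2.imwrite("pics/w1.png",c["image"][...,::-1]); np.savez("w1.npz",**{k:c[k] for k in("image","K","world_to_cam")}); print(proj(c,tip(1.57,.2)),proj(c,H+.168*Z))
E
```

```text
1.9417
False
w 0.009178738919944902 [ 0.53443493 -0.26680372  0.18901203]
stop True
[ 0.62124293 -0.15180528  0.18889635] 0.009499787067264074 [-5.48644449 -2.9975777   5.84661744] [ 0.62324752 -0.14897531  0.189     ]
8.7417
[320.6071037  209.59169301] [319.15995848 304.28673408]
```

View pics/w1.png

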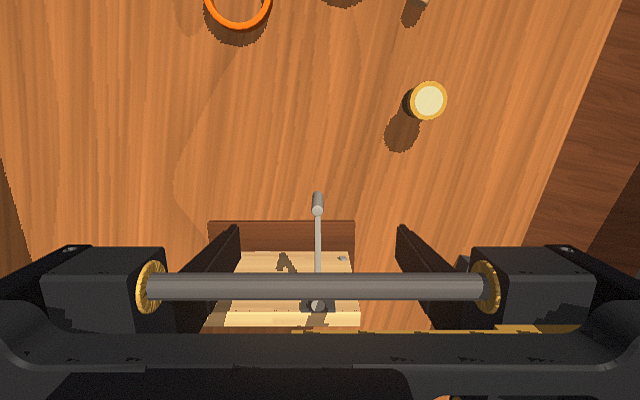

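The wrist view shows the hook open and square to the panel. The tip's top is at about (317,210) against a predicted (320.6,209.6), and the hinge barrel is at (317,306). Next I'll check the hang poses for reach and refine the bangle position from above it.

```bash
python3 - <<'E'
from workcell import robot
from h import *
c=np.load("w1.npz"); T=on_z(c,317,210,.2); Hh=on_z(c,317,306,.168); v=(T-Hh)[:2]
print("tip",T,"hinge",Hh,np.linalg.norm(v),"open angle",np.arctan2(v@n[:2],v@-e[:2]))
ik=lambda p,r:(lambda q:None if q is None else np.round(q,2).tolist())(robot.inverse_kinematics(p,r))
al=.2; z=-n*np.sin(al)-Z*np.cos(al)
for g in(1,-1):
  for s in(1,-1):
    print(g,s,[ik(T*[1,1,0]+.021*n+h*Z+g*.038*e-.01*z,rot(s*e,z)) for h in(.27,.168)])
for az in(-135,160,-170):
    a=np.array([np.cos(np.radians(az)),np.sin(np.radians(az)),0])
    for s in(1,-1): print(az,s,ik(B+.038*a+.019*Z,rot(s*a,-Z)))
a=np.array([np.cos(np.radians(-135)),np.sin(np.radians(-135)),0])
robot.reach(B+.038*a+.15*Z,rot(-a,-Z))
c=robot.camera("wrist"); cv2.imwrite("pics/w2.png",c["image"][...,::-1]); np.savez("w2.npz",**{k:c[k] for k in("image","K","world_to_cam")})
m=brass(c); p0=proj(c,B+.018*Z); print("pred",p0)
ct,_=cv2.findContours(m,cv2.RETR_EXTERNAL,cv2.CHAIN_APPROX_NONE)
for k in sorted(ct,key=len)[-4:]: print(len(k),cv2.boundingRect(k))
print(robot.current_clock())
E
```

```text
tip [ 0.62047055 -0.1498878   0.2       ] hinge [ 0.64226346 -0.25937605  0.168     ] 0.11163605474262164 open angle 1.5633208622390296
1 1 [[-0.21, 0.49, 1.44, -0.2, 1.14, -0.32], [-0.21, 0.58, 1.56, -0.23, 0.93, -0.27]]
1 -1 [None, None]
-1 1 [[-0.26, 0.38, 1.63, -0.21, 1.06, -0.36], [-0.26, 0.49, 1.75, -0.24, 0.83, -0.29]]
-1 -1 [None, None]
-135 1 [0.19, 0.64, 2.09, -0.0, 0.41, 2.54]
-135 -1 [0.19, 0.64, 2.09, -0.0, 0.41, -0.6]
160 1 [0.27, 0.64, 2.08, -0.0, 0.42, -2.52]
160 -1 [0.27, 0.64, 2.08, 0.0, 0.42, 0.62]
-170 1 None
-170 -1 [0.23, 0.64, 2.1, -0.0, 0.4, 0.06]
pred [355.94074957 193.17697637]
152 (135, 260, 31, 54)
249 (312, 151, 85, 84)
273 (472, 260, 29, 54)
317 (446, 325, 135, 9)
10.225
```

View pics/w2.png

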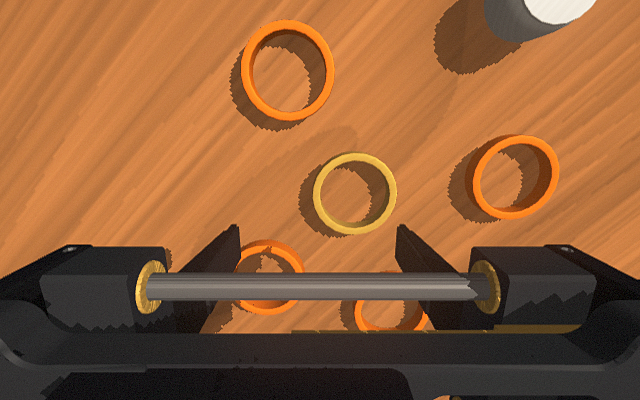

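The wrist view shows the brass bangle at (354.5,193) against a predicted (356,193), so its position is good to about 1 mm. The finger lanes are clear of the orange rings. I'll pick it up now.

```bash
cat >> h.py <<'E'
T=np.array([.6208,-.150,0]); al=.2; TZ=-n*np.sin(al)-Z*np.cos(al); RH=rot(e,TZ)
def hang(h,out=.021): return T+out*n+h*Z-.038*e-.010*TZ   # TCP for ring centre at height h
E
python3 - <<'E'
from workcell import robot
from h import *
a=np.array([np.cos(np.radians(-135)),np.sin(np.radians(-135)),0]); g=B+.038*a
print(robot.line_to(g+.0195*Z,feed=.12,contact_N=10)); robot.grasp(); print(robot.current_width(),robot.current_tool_pos())
robot.line_to(g+.2*Z,feed=.2); print(robot.current_width(),robot.current_grip_force())
robot.reach(hang(.27),RH); robot.line_to(hang(.225),feed=.1); robot.sleep(.3)
for k in("wrist","side"):
    c=robot.camera(k); np.savez(k+"3.npz",**{q:c[q] for q in("image","K","world_to_cam")})
    cv2.imwrite(f"pics/{k}3.png",c["image"][...,::-1]); print(k,"tip",proj(c,T+.2*Z),"ring",proj(c,T+.021*n+.225*Z))
print(robot.current_tool_pos(),hang(.225),robot.current_clock())
a=np.load("wrist3.npz")["image"][150:330,200:440];b=np.load("side3.npz")["image"][60:180,320:480]
im=np.hstack([cv2.resize(a,(480,360)),cv2.resize(b,(320,240))[:].repeat(1,0) if 0 else cv2.copyMakeBorder(cv2.resize(b,(320,240)),0,120,0,0,cv2.BORDER_CONSTANT)])
cv2.imwrite("pics/m3.png",im[...,::-1])
E
```

```text
False
0.008470944881181433 [0.45310208 0.15215713 0.01950425]
0.008049723471322743 32.1824818913592
wrist tip [372.23871169 249.45825853] ring [382.050695   246.11867048]
side tip [357.13825945 123.69973191] ring [354.1880209  118.46212143]
[ 0.5792071  -0.13460517  0.23507612] [ 0.57915801 -0.13456196  0.23480067] 16.075
```

View pics/m3.png

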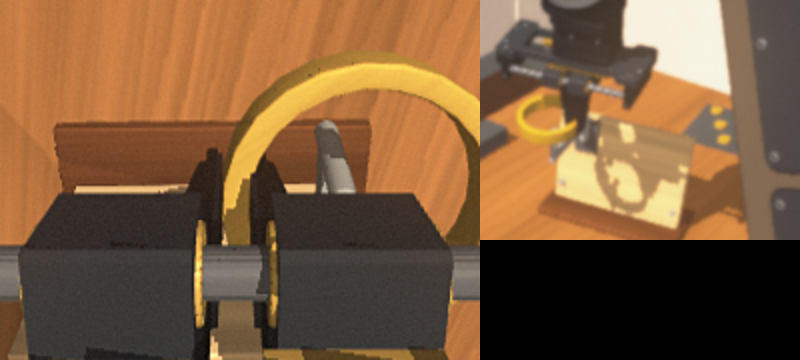

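The bangle is held level with the tool and centred as predicted: the wrist view shows ring centre near (381,246) against a predicted (382,246). The hook rod lies inside the ring's opening, so I'll lower it with contact detection.

```bash
python3 - <<'E'
from workcell import robot
from h import *
c=np.load("wrist3.npz"); print("rod foot pred",proj(c,T+.15*Z+.005*n),"seen ~(362,212)")
print(robot.line_to(hang(.170),feed=.06,contact_N=3),robot.current_tool_pos(),hang(.170),robot.current_ft_force())
robot.sleep(.2)
for k in("wrist","side","top"):
    c=robot.camera(k); np.savez(k+"4.npz",**{q:c[q] for q in("image","K","world_to_cam")})
a=np.load("wrist4.npz")["image"][150:330,200:440];b=np.load("side4.npz")["image"][80:180,310:430];t=np.load("top4.npz")["image"][130:240,350:490]
im=np.zeros((560,800,3),np.uint8);im[:360,:480]=cv2.resize(a,(480,360));im[:266,480:]=cv2.resize(b,(320,266));im[280:530,480:]=cv2.resize(t,(320,250))
cv2.imwrite("pics/m4.png",im[...,::-1]); print(robot.current_clock())
E
```

```text
rod foot pred [363.0375377  208.44341874] seen ~(362,212)
False [ 0.57934047 -0.1346197   0.18015854] [ 0.57915801 -0.13456196  0.17980067] [-1.09276014 -0.17627948 -1.37111801]
17.4917
```

View pics/m4.png

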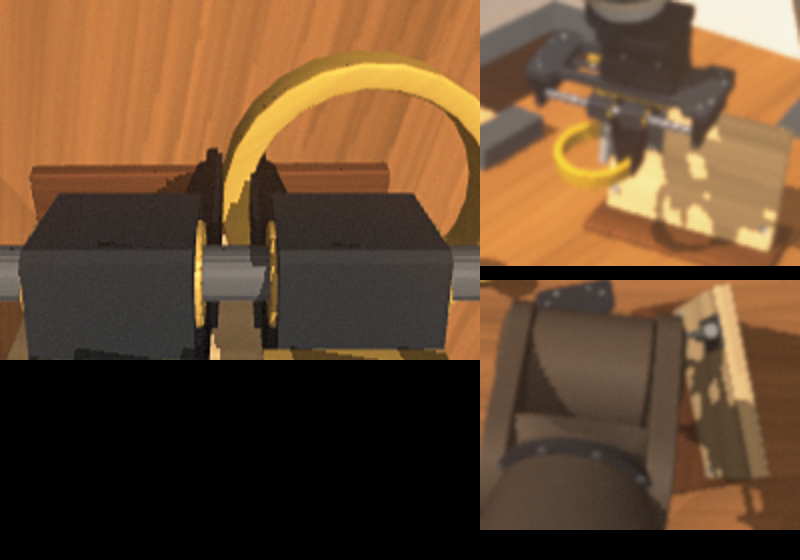

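In the side view the rod stands up inside the ring at (605,140), with the ring around it just above the arm, and there is no contact force. I'll release and back off.

```bash
python3 - <<'E'
from workcell import robot
from h import *
robot.release(); robot.sleep(1.0)
p=np.array(robot.current_tool_pos()); robot.line_to(p-.15*TZ+.03*n,feed=.12); p=np.array(robot.current_tool_pos())
robot.reach(np.array([.42,.05,.40]),rot(e,-Z)); robot.sleep(3)
for k in("side","top"):
    c=robot.camera(k); np.savez(k+"5.npz",**{q:c[q] for q in("image","K","world_to_cam")})
s5=np.load("side5.npz")["image"];b=s5[80:200,300:440];t=np.load("top5.npz")["image"][110:240,340:490]
robot.sleep(1); s6=robot.camera("side")["image"]; print("side diff",np.abs(s6.astype(int)-s5)[80:200,300:440].max())
im=np.hstack([cv2.resize(b,(400,343)),cv2.resize(t,(396,343))]); cv2.imwrite("pics/m5.png",im[...,::-1]); print(robot.current_clock())
E
```

```text
side diff 75
26.3917
```

View pics/m5.png

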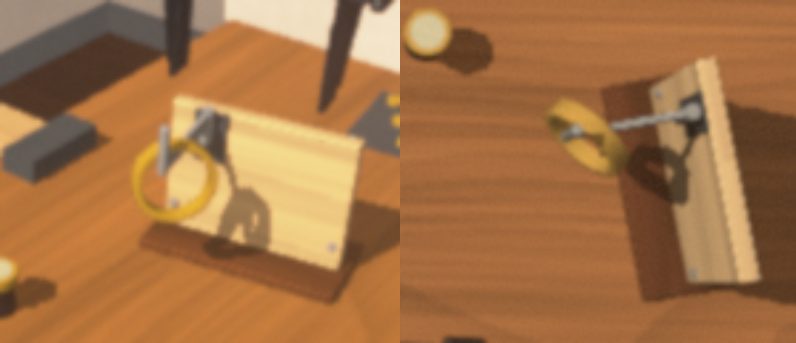

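The bangle hangs from the arm just inside the upturned tip, and the hook is still square to the panel. I'll wait until it is still.

```bash
python3 - <<'E'
from workcell import robot
from h import *
P=None
for i in range(12):
    s=robot.camera("side")["image"].astype(int)[80:200,300:440]
    if P is not None: print(np.abs(s-P).max(),round(np.abs(s-P).mean(),3),(np.abs(s-P).max(2)>30).sum(),end=" | ")
    P=s; robot.sleep(1)
c=robot.camera("side"); t=robot.camera("top")["image"]
im=np.hstack([cv2.resize(c["image"],(480,300)),cv2.resize(t[110:240,340:490],(320,277)).copy() if 0 else cv2.copyMakeBorder(cv2.resize(t[110:240,340:490],(320,277)),0,23,0,0,cv2.BORDER_CONSTANT)])
cv2.imwrite("pics/m6.png",im[...,::-1].astype(np.uint8)); print(robot.current_clock())
E
```

```text
60 1.101 28 | 48 0.956 9 | 26 0.824 0 | 63 0.98 13 | 58 1.07 20 | 59 1.082 31 | 57 1.066 23 | 40 0.95 6 | 39 0.819 1 | 39 0.872 1 | 38 0.975 6 | 39.0917
```

View pics/m6.png

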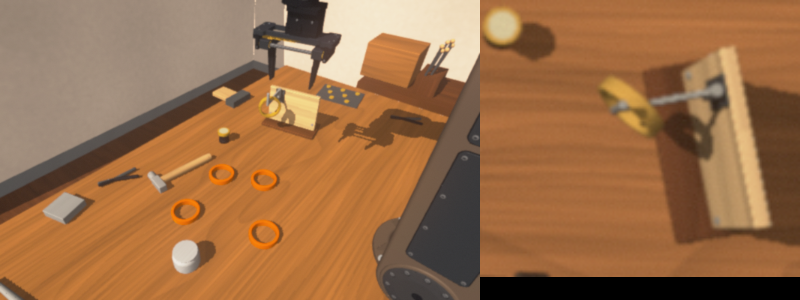

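The hook is open, the bangle hangs freely on it, and nothing else has moved. A sub-pixel swing remains, so I'll give it a bit longer and then hand in.

```bash
python3 - <<'E'
from workcell import robot
import numpy as np
g=lambda:robot.camera("side")["image"].astype(int)[80:200,300:440]
robot.sleep(13); a=g(); robot.sleep(.4); b=g(); robot.sleep(.4); c=g()
print([(np.abs(x-y).max(2)>30).sum() for x,y in((a,b),(b,c),(a,c))],robot.current_clock())
print(robot.hand_in())
E
```

```text
[np.int64(14), np.int64(0), np.int64(12)] 53.0417
the job is handed in; nothing more can be done
None
```

The hook is swung out square to its stop and the brass bangle hangs freely on its arm just inside the tip; at hand-in (53 s) the camera still showed a very faint sway, and the loupe, tin and hammer were left untouched.

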